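# Set the stockroom power distributor for the night

### The arm

A 7-joint arm with a two-finger parallel gripper is mounted at the origin on the work surface. World frame = base frame: x ahead of the robot, y to its left, z up, the work surface at z = 0. Lengths are in m, angles in rad, forces in N, time in s.
With the tool pointing down it reaches from about 0.35 to 0.9 m from the base axis. Payload 8.1 kg.
Tool frame: the origin (TCP) lies where the fingers leave the gripper's body, on its centre line; the fingertips stand 66 mm ahead of it and the grasp point (between the pads) lies 47 mm ahead of it (arm.tip_reach is the distance from the TCP to the fingertips, in m); z points along the fingers, y is the direction in which the jaws open and shut (so a half turn about z gives the same grasp; the last joint's range is limited). The gripper opens to 92 mm and grips with 3 to 60 N. Pads are 19 mm wide; open, the fingers measure 130 mm over their backs; the gripper's body (75 mm by 190 mm) begins 47 mm behind the grasp point.
Start: joints at [-1.446, 0.434, 0.025, 1.573, -0.012, 1.134, -0.075], TCP at [0.141, 0.609, 0.292] pointing down, gripper open.
Joint ranges: [-2.62, 2.62], [-0.44, 2.09], [-1.27, 1.32], [0.08, 2.57], [-1.32, 4.46], [0.12, 2], [-2.74, 2.74]. Speed limits (rad/s): [2.22, 2.22, 3.01, 3.01, 3.14, 3.14, 3.14].

### API

Orientations are given as a rotation vector (axis times angle).
In Python, from cell import arm gives the robot as it stands.
- The arm moves only by the tool carry_out, never from a script. Its argument "plan" is a list of rows, each a list of 5 numbers: the shift along the world's x, y, z in cm, then the turn about the world's z in rad, then the finger opening in cm, from 0 to 9.18. In form: [[tx, ty, tz, spin, fingers], ...]. A call has 1 to 20 rows; each row is the pose to reach, as a shift and turn from the pose measured when the call began; what a row does not reach only later rows make up. A row lasts 1/10 s, in which the tool goes at most 50 mm and 8.59 degrees, less where a joint would pass 70% of its speed; a pose out of reach is approached as far as the arm can. A call with a gripper value outside its range is refused whole. The fingers move at their own pace and stop on an object; "squeeze" is the grip in N (left out, the last holds). Time passes only in rows, so rows that repeat a pose let the fingers close. It gives the time, the measured TCP pose, the force and the opening at its end, in the units of the state.
- arm.observe(): the state, without advancing time (a new reading comes with each control period).
- arm.get_image(name): name is "scene" or "side" or "wrist"; returns (picture, depth): 420x560x3 uint8, red, green, blue; 420x560 float32, m along the optical axis (not along the pixel's ray), 0 where there is no reading.
- arm.get_calibration(name): a dict with "intrinsics" (3x3 intrinsics, pixels), "rvec" (rotation vector, rad) and "tvec" (3), from world to camera coordinates, as OpenCV has them; the wrist camera has in their place "tool_from_camera" (4x4, takes a point from camera to tool coordinates, whose origin is the TCP and whose axes are the flange's). Camera axes: x right, y down, z forward; pixel columns grow to the right and rows downward; lengths in m; the calibration is good to about 2 mm. A picture is of the moment at which its call begins: read the wrist's pose just before it. get_calibration takes no time and is no camera call.
- arm.sign_off(): hands the job in, once; it reports no verdict.
The state is a dict: "clock": time; "joints": joint angles; "dq": joint speeds; "joint_efforts": joint torques, N m; "position": TCP position; "ee_rot": TCP orientation; "force": force on the tool from outside, world axes, zero at the start; "ft_torque": the same for the moment, N m; "width": opening from 0.0 (shut) to 1.0 (fully open).
Only numpy, scipy, OpenCV 4.12 (cv2) and the standard library are available. Lean on these libraries where they do the work, as an engineer would, in place of code of your own. Each camera call takes 0.05 s, during which the arm holds its last target. There are 200 camera calls.

### The job

Set the grey power distributor for the night: swing its clear cover up, put breakers 1, 3 and 6 on (lever up the slope) and breakers 2, 4 and 5 off (lever down the slope), counting from the left as the robot faces them, and then shut the cover fully again. Breaker 3 feeds the till and is already on: do not switch it off even for a moment, and leave the carton, the spray can and the screwdriver beside the box where they are.

Things in the scene. Friction and masses are not known exactly. Their poses are not given: they have to be found in the camera images.
- board: Grey power distributor box, fixed to the bench, 220 mm deep, 300 wide, 177 high. Origin: centre of its underside; x to its back, away from the robot, y to its left as the robot faces it, z up. Front wall 85 mm high, then the face slopes up 30 degrees from horizontal, 184 mm long, to a flat top at the back with a low carrying handle (up to z = 207 mm) 85 mm behind the origin.
- breakers: Breaker window in the slope. Origin: centre of the slope's outer face, at (-30, 0, 131) mm of the box; x up the slope, y left, z out of the slope. A well x -62..62, y -120..120 mm, 30 mm deep, holds six white breakers side by side at y = +90, +54, +18, -18, -54, -90 mm (numbers 1 to 6); their noses cover x -22..22 with the front at z = -26 mm.
- cover (a joint): Angle of the clear cover, rad: 0 shut, flat on the slope; 1.83 fully open at its stop, where it leans 15 degrees towards the robot from upright and overhangs the breakers. Flat plate 136 mm from hinge to free edge, 252 wide, 4 thick, thin grey edging, 0.16 kg, hinged along its upper edge. Stiff hinge (0.16 Nm friction): it stays at the angle where it is left.
- cover_hinge (a point): Middle of the cover's hinge axis, at (68, 0, 2) mm of breakers, at mid-thickness of the plate. The axis is the box's y; opening turns the cover positively about +y. This point's axes turn with the cover (shut: those of breakers): x from the free edge to the hinge, z out of the outer face.
- cover_grip (a point): Where to pinch the cover's pull fin (across y). The grey fin stands on the outer face near the free edge, 12 mm thick (y), 30 long along the plate, its top 36 mm above the plate. The point is 26 mm above the plate in the middle of the fin, at (-116, 0, 28) mm in the axes of cover_hinge, which it shares; it moves with the cover.
- b1 (a joint): Black lever of breaker 1 (leftmost), rad: +0.5 on, tip up the slope; -0.5 off, tip down the slope, towards the robot. 16 mm wide (y), 8 thick, it pivots about y at x = 0, z = -32 mm of breakers. Over-centre: pushed past 0 it snaps to the other end; about 3 N at the tip starts it. All six are alike and settle at an end within 0.5 s of the start. Starts on or off.
- b2 (a joint): Lever of breaker 2, like b1. Starts on.
- b3 (a joint): Lever of breaker 3, like b1; it feeds the till. Starts on and must stay on all the time.
- b4 (a joint): Lever of breaker 4, like b1. Starts on or off.
- b5 (a joint): Lever of breaker 5, like b1. Starts on or off.
- b6 (a joint): Lever of breaker 6 (rightmost), like b1. Starts off.
- b1_tip (a point): Middle of the end of lever 1, 26 mm from its pivot; moves with it, 12.5 mm up (on) or down (off) the slope from the middle. Neighbouring levers are 36 mm apart, with 20 mm gaps.
- b2_tip (a point): The same for lever 2.
- b3_tip (a point): The same for lever 3.
- b4_tip (a point): The same for lever 4.
- b5_tip (a point): The same for lever 5.
- b6_tip (a point): The same for lever 6.
- carton: Bystander: closed cardboard carton 120 x 85 x 60 mm beside the box on the robot's right. Origin: centre of its underside.
- spray: Bystander: spray can, 66 mm across, 170 mm high, close beside the box on the robot's left. Origin: centre of its underside.
- driver: Bystander: screwdriver 200 mm long lying on the bench on the robot's left, farther out than the can. Origin: on the bench under its middle.

How it is judged:
By the outcome, as a careful person would: the job done as asked, in the order asked, and still so for the second after the job is handed in, with the robot touching nothing.
It also fails if it takes over 72 s, if anything falls off the work surface, if the arm or the gripper's body presses on something with over 40 N, if the wrist force passes 120 N, or if a joint passes its speed limit or range.

## Working session

There is one attempt and no reset: what is moved stays moved. The work goes in short steps, Python scripts to look and compute and a tool call to move; the robot and the scene stay as the last step left them, time stands still between calls to the robot, and variables do not carry over. Pictures are saved under pics/ and viewed, about 8 in all and at most 12, crops included, and the job is handed in when it is done.

Besides the shell and the picture viewer there is one more tool, called after "Emit:" as name(argument=value, ...), one argument or row to a line, values as JSON. carry_out: Moves the arm, as the interface text tells. Its arguments: {"type":"object","properties":{"plan":{"type":"array"},"squeeze":{"type":"number"}},"required":["plan"]}

```bash
mkdir -p pics; ls; cat > h.py <<'E'
from cell import arm
import numpy as np, cv2
from scipy.spatial.transform import Rotation as R
def grab(n):
    s=arm.observe(); im,d=arm.get_image(n); return s,im,d
def cam(n,s=None):
    c=arm.get_calibration(n); K=np.array(c["intrinsics"])
    if n=="wrist":
        T=np.eye(4);T[:3,:3]=R.from_rotvec(s["ee_rot"]).as_matrix();T[:3,3]=s["position"]
        M=T@np.array(c["tool_from_camera"])
    else:
        W=np.eye(4);W[:3,:3]=R.from_rotvec(np.ravel(c["rvec"])).as_matrix();W[:3,3]=np.ravel(c["tvec"]);M=np.linalg.inv(W)
    return K,M
def cloud(K,M,d):
    v,u=np.indices(d.shape); p=np.stack([(u-K[0,2])/K[0,0]*d,(v-K[1,2])/K[1,1]*d,d],-1)
    return p@M[:3,:3].T+M[:3,3]
def proj(K,M,P):
    q=(np.asarray(P)-M[:3,3])@M[:3,:3]; q=q@K.T; return q[...,:2]/q[...,2:]
def save(n,im): cv2.imwrite("pics/"+n,im[...,::-1])
E
python3 - <<'E'
from h import *
print(arm.observe())
a=[]
for n in("scene","side"):
    s,im,d=grab(n);K,M=cam(n);np.savez(n+".npz",im=im,d=d,K=K,M=M);save(n+"0.png",im);print(n,M.round(3).tolist(),K[0,0])
E
```

```text
pics
{'clock': 0.0, 'joints': array([-1.44565427,  0.4352135 ,  0.0249836 ,  1.57413657, -0.01156147,
        1.13401788, -0.07512479]), 'dq': array([ 0.00073805, -0.00140276, -0.00150759,  0.00034621, -0.00094686,
       -0.0004678 , -0.00216863]), 'joint_efforts': array([ 1.39032003e-03, -6.67848086e+01,  9.86157395e-01, -3.14446735e+01,
       -6.02339557e-02,  4.30500624e-02,  1.87824385e-04]), 'position': array([0.14107864, 0.60842382, 0.29143566]), 'ee_rot': array([ 3.57101393e-01,  3.12122896e+00, -2.56235305e-03]), 'force': array([-0.6438166 ,  0.20584933, -0.0520284 ]), 'ft_torque': array([ 0.03814873, -0.00835896, -0.02963757]), 'width': 1.0003414644556965}
scene [[-0.762, 0.504, -0.407, 1.187], [0.647, 0.597, -0.474, 0.758], [0.004, -0.625, -0.781, 1.265], [0.0, 0.0, 0.0, 1.0]] 524.1493177435103
side [[0.983, -0.109, 0.148, 0.452], [-0.183, -0.627, 0.757, -0.702], [0.01, -0.771, -0.636, 0.793], [0.0, 0.0, 0.0, 1.0]] 404.7522812964546
```

View pics/scene0.png

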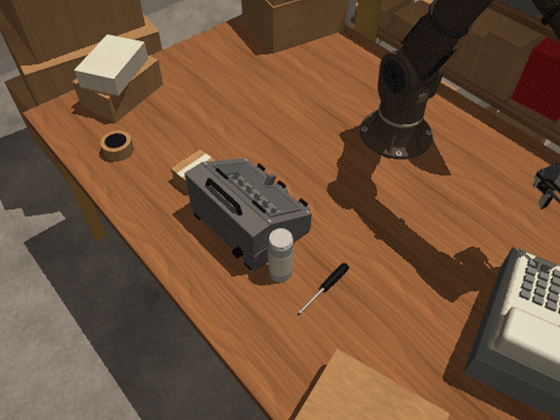

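View pics/side0.png

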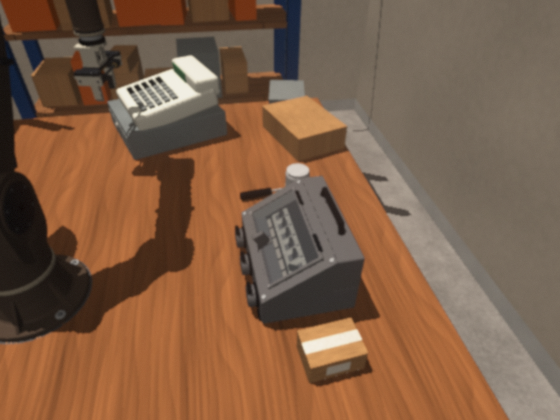

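```bash
python3 - <<'E'
from h import *
from scipy.optimize import least_squares
P={n:cloud(*(lambda z:(z["K"],z["M"],z["d"]))(np.load(n+".npz"))) for n in("scene","side")}
allp=[]
for n,p in P.items():
    q=p[np.load(n+".npz")["d"]>0]; q=q[(q[:,2]>.03)&(q[:,2]<.25)&(abs(q[:,0]-.65)<.3)&(abs(q[:,1])<.35)]; print(n,len(q),q.min(0),q.max(0))
    t=q[abs(q[:,2]-.177)<.005]; r=cv2.minAreaRect(t[:,:2].astype(np.float32)); print("top",len(t),np.median(t,0),r)
    for lo in (.05,.1,.13,.16): 
        s=q[abs(q[:,2]-lo)<.005]; print(lo,s[:,:2].min(0).round(3),s[:,:2].max(0).round(3))
    allp.append(q[::2])
# SDF fit to box solid outer profile
def surf(l):
    x,y,z=l.T; c,s=np.cos(np.pi/6),np.sin(np.pi/6)
    slope=-(x+.030)*s+(z-.131)*c
    return np.max(np.stack([x-.11,-x-.11,abs(y)-.15,z-.177,slope]),0)
def f(v,q):
    d=q-[v[0],v[1],0]; c,s=np.cos(v[2]),np.sin(v[2])
    l=np.stack([c*d[:,0]+s*d[:,1],-s*d[:,0]+c*d[:,1],d[:,2]],-1); return surf(l)
for q in allp+[np.vstack(allp)]:
  best=None
  for y in (-.6,-.3,0,.3,.6):
    c=np.median(q,0)
    r=least_squares(f,[c[0],c[1],y],loss="soft_l1",f_scale=.003,args=(q,))
    if best is None or r.cost<best.cost:best=r
  print(best.x,best.cost,(abs(f(best.x,q))<.004).mean())
E
```

```text
scene 9616 [ 0.49004756 -0.32610938  0.03000681] [0.75374869 0.29104461 0.2098013 ]
top 1806 [ 0.70525033 -0.00300386  0.17546087] ((0.6942080855369568, 0.0115690678358078), (0.08677113801240921, 0.37675270438194275), 1.9706273078918457)
0.05 [ 0.491 -0.326] [0.754 0.205]
0.1 [ 0.526 -0.179] [0.741 0.204]
0.13 [ 0.527 -0.179] [0.741 0.205]
0.16 [ 0.62  -0.176] [0.741 0.204]
side 16475 [ 0.4891463  -0.32663155  0.03000498] [0.73924632 0.20081746 0.21038161]
top 2575 [ 0.6923572  -0.06258149  0.17761069] ((0.6912868618965149, 0.0096302330493927), (0.08689841628074646, 0.3751029670238495), 1.5965633392333984)
0.05 [ 0.489 -0.327] [0.738 0.115]
0.1 [ 0.526 -0.181] [0.738 0.12 ]
0.13 [ 0.523 -0.18 ] [0.738 0.165]
0.16 [ 0.619 -0.179] [0.738 0.178]
[ 0.6247815  -0.02498315  0.03797419] 0.20210148045596174 0.6742928452579035
[ 0.63006556 -0.09237907  0.51267982] 0.46096954817876656 0.17079388201019666
[ 0.62136453 -0.02955966  0.033768  ] 0.7145971608147429 0.6299248811896366
```

```bash
cat >> h.py <<'E'
def surf(l):
    x,y,z=l.T; c,s=np.cos(np.pi/6),np.sin(np.pi/6)
    return np.max(np.stack([x-.11,-x-.11,abs(y)-.15,z-.177,-(x+.030)*s+(z-.131)*c]),0)
def loc(v,q):
    d=q-[v[0],v[1],0]; c,s=np.cos(v[2]),np.sin(v[2])
    return np.stack([c*d[:,0]+s*d[:,1],-s*d[:,0]+c*d[:,1],d[:,2]],-1)
def b2w(v,p):  # breakers -> world
    p=np.atleast_2d(p).astype(float); c,s=np.cos(np.pi/6),np.sin(np.pi/6)
    x=-.03+p[:,0]*c-p[:,2]*s; z=.131+p[:,0]*s+p[:,2]*c; y=p[:,1]
    C,S=np.cos(v[2]),np.sin(v[2]); return np.stack([v[0]+C*x-S*y,v[1]+S*x+C*y,z],-1)
E
python3 - <<'E'
from h import *
from scipy.optimize import least_squares
v0=[.625,-.025,.037]
qs=[]
for n in("scene","side"):
    z=np.load(n+".npz");q=cloud(z["K"],z["M"],z["d"])[z["d"]>0]
    q=q[(q[:,2]>.03)&(q[:,2]<.25)]; q=q[abs(surf(loc(v0,q)))<.012]
    r=least_squares(lambda v:surf(loc(v,q)),v0,loss="soft_l1",f_scale=.002); print(n,len(q),r.x,abs(surf(loc(r.x,q))).mean())
    l=loc(r.x,q); print("tops",np.median(l[(abs(l[:,2]-.177)<.01)&(l[:,0]>.06)&(abs(l[:,1])<.12),2]), l[:,1].min(),l[:,1].max())
    qs.append(q)
q=np.vstack(qs);r=least_squares(lambda v:surf(loc(v,q)),v0,loss="soft_l1",f_scale=.002);v=r.x;print(v);np.save("v.npy",v)
outs=[]
for n in("scene","side"):
    z=np.load(n+".npz");im=z["im"].copy();K,M=z["K"],z["M"]
    c=proj(K,M,b2w(v,[0,0,0]))[0].astype(int);S=5
    x0,y0=c[0]-60,c[1]-60;cr=cv2.resize(im[y0:y0+120,x0:x0+120],None,fx=S,fy=S,interpolation=cv2.INTER_CUBIC)
    cr=cv2.convertScaleAbs(cr,alpha=1.8)[:, :400+200]
    for i,y in enumerate((90,54,18,-18,-54,-90)):
        for x,col in((12.5,(0,255,0)),(-12.5,(255,0,0))):
            u=(proj(K,M,b2w(v,[x/1e3,y/1e3,-.009]))[0]-[x0,y0])*S; cv2.circle(cr,(int(u[0]),int(u[1])),4,col,1)
    u=(proj(K,M,b2w(v,[-.048,0,.038]))[0]-[x0,y0])*S; cv2.circle(cr,(int(u[0]),int(u[1])),4,(255,255,0),1)
    outs.append(cr)
save("crop1.png",cv2.resize(np.hstack(outs),(800,400)))
print([np.round(b2w(v,[-.048,0,.030]),4)])
E
```

```text
scene 7486 [ 0.62515999 -0.02746494  0.02790244] 0.0020004210934914013
tops 0.17559872560473577 -0.15324921883531026 0.1549180345053882
side 12462 [ 0.61852105 -0.02775108  0.03168506] 0.001757771158268513
tops 0.17815537698047634 -0.15274461919163254 0.1643219683038155
[ 0.6222785  -0.02752033  0.02549567]
[array([[ 0.5357, -0.0297,  0.133 ]])]
```

View pics/crop1.png

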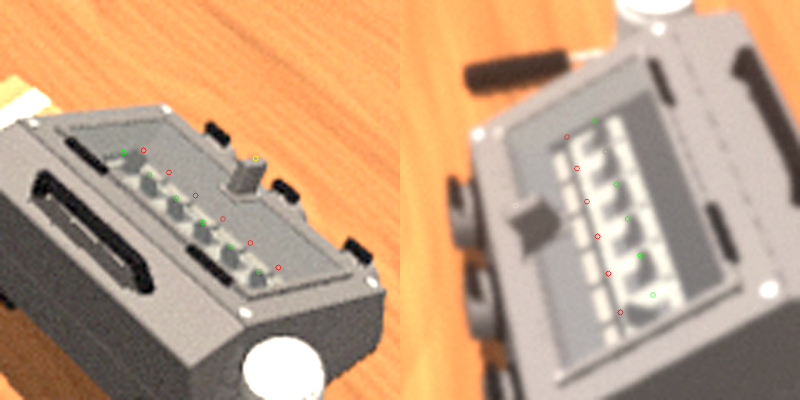

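```bash
python3 - <<'E'
from h import *
s=arm.observe();T=R.from_rotvec(s["ee_rot"]).as_matrix()
L=[]
for n in("scene","side"):
    z=np.load(n+".npz");q=cloud(z["K"],z["M"],z["d"])[z["d"]>0]
    l=(q-s["position"])@T; l=l[(abs(l[:,0])<.15)&(abs(l[:,1])<.16)&(l[:,2]>-.45)&(l[:,2]<.09)];print(n,len(l))
    for a in np.arange(-.4,.08,.02):
        k=l[(l[:,2]>=a)&(l[:,2]<a+.02)]
        if len(k): print(round(a,2),len(k),k[:,:2].min(0).round(3),k[:,:2].max(0).round(3))
print(arm.get_calibration("wrist")["tool_from_camera"])
i1=np.load("scene.npz")["im"][140:230,470:560]; i2=np.load("side.npz")["im"][0:120,50:150]
w=arm.get_image("wrist")[0]
save("g.png",np.hstack([cv2.resize(i,(260,300),interpolation=cv2.INTER_CUBIC) for i in(i1,i2,w)]))
E
```

```text
scene 841
-0.1 1 [-0.032 -0.05 ] [-0.032 -0.05 ]
-0.08 9 [-0.024 -0.05 ] [-0.019 -0.043]
-0.06 322 [-0.039 -0.095] [ 0.038 -0.03 ]
-0.04 201 [-0.041 -0.096] [ 0.038 -0.025]
-0.02 152 [-0.038 -0.087] [ 0.    -0.008]
0.0 28 [-0.032 -0.08 ] [ 0.01  -0.046]
0.02 63 [-0.014 -0.065] [ 0.016 -0.045]
0.04 55 [-0.014 -0.063] [ 0.011 -0.044]
0.06 10 [-0.012 -0.052] [ 0.01  -0.045]
side 3047
-0.24 28 [-0.029 -0.046] [ 0.023 -0.028]
-0.22 243 [-0.042 -0.045] [0.033 0.013]
-0.2 240 [-0.041 -0.045] [0.036 0.015]
-0.18 238 [-0.042 -0.045] [0.034 0.012]
-0.16 229 [-0.043 -0.045] [0.038 0.016]
-0.14 176 [-0.043 -0.048] [0.036 0.016]
-0.12 273 [-0.038 -0.051] [0.038 0.033]
-0.1 177 [-0.038 -0.054] [0.037 0.012]
-0.08 169 [-0.023 -0.054] [0.023 0.018]
-0.06 417 [-0.038 -0.1  ] [0.036 0.097]
-0.04 289 [-0.038 -0.098] [0.038 0.093]
-0.02 286 [-0.038 -0.091] [0.037 0.087]
0.0 68 [-0.013 -0.069] [0.012 0.067]
0.02 114 [-0.013 -0.068] [0.013 0.069]
0.04 88 [-0.012 -0.067] [0.011 0.063]
0.06 12 [-0.011 -0.054] [0.009 0.053]
[[-3.78693058e-04 -9.56891447e-01 -2.90445545e-01  7.85223460e-02]
 [ 9.99999922e-01 -3.30683378e-04 -2.14377301e-04  2.13161183e-04]
 [ 1.09090292e-04 -2.90445604e-01  9.56891498e-01 -9.27323764e-02]
 [ 0.00000000e+00  0.00000000e+00  0.00000000e+00  1.00000000e+00]]
```

View pics/g.png

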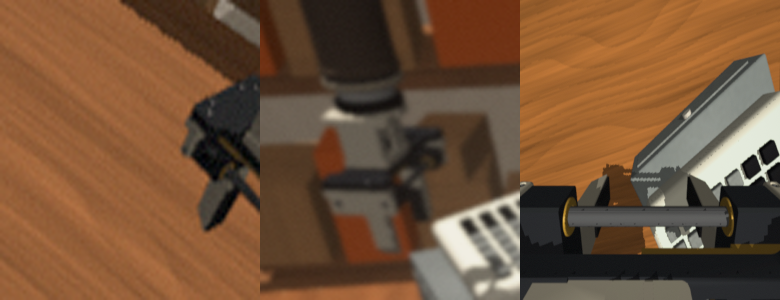

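Emit:
carry_out(
  plan=[
    [0,0,6,0,9.0],
    [0,0,11,0.05,9.0],
    [2,-4,15,0.1,9.0],
    [5,-9,16,0.15,8.0],
    [8,-14,16,0.2,7.0],
    [11,-19,16,0.25,6.0],
    [14,-24,16,0.254,6.0],
    [17,-29,16,0.254,6.0],
    [20,-34,16,0.254,6.0],
    [22,-39,16,0.254,6.0],
    [25,-44,16,0.254,6.0],
    [28,-49,16,0.254,6.0],
    [31,-54,16,0.254,6.0],
    [33,-59,16,0.254,6.0],
    [36,-64,16,0.254,6.0],
    [36,-64,16,0.254,6.0],
    [36,-64,16,0.254,6.0],
    [36,-64,16,0.254,6.0],
  ],
)

```text
clock: 1.95
position: [0.5022, -0.0379, 0.4516]
ee_rot: [-0.027, 3.141, -0.007]
force: [-0.2, 0.6, -0.2]
width: 0.658
```

```bash
python3 - <<'E'
from h import *
s,im,d=grab("wrist");K,M=cam("wrist",s);np.savez("w1.npz",im=im,d=d,K=K,M=M);print(s["clock"],s["joints"].round(3),s["position"],R.from_rotvec(s["ee_rot"]).as_matrix().round(3).tolist())
v=np.load("v.npy")
im=cv2.resize(im,(800,600))
for y in (90,54,18,-18,-54,-90):
  for x,col in((12.5,(0,255,0)),(-12.5,(255,0,0))):
    u=proj(K,M,b2w(v,[x/1e3,y/1e3,-.009]))[0]*800/560; cv2.circle(im,(int(u[0]),int(u[1])),3,col,1)
u=proj(K,M,b2w(v,[-.048,0,.038]))[0]*800/560; cv2.circle(im,(int(u[0]),int(u[1])),4,(255,255,0),1)
save("w1.png",cv2.convertScaleAbs(im,alpha=1.5))
E
```

```text
1.95 [-0.571  0.133  0.631  1.627 -0.075  1.406  1.656] [ 0.50223622 -0.03785203  0.45164492] [[-1.0, -0.018, 0.001], [-0.018, 1.0, -0.004], [-0.001, -0.004, -1.0]]
```

View pics/w1.png

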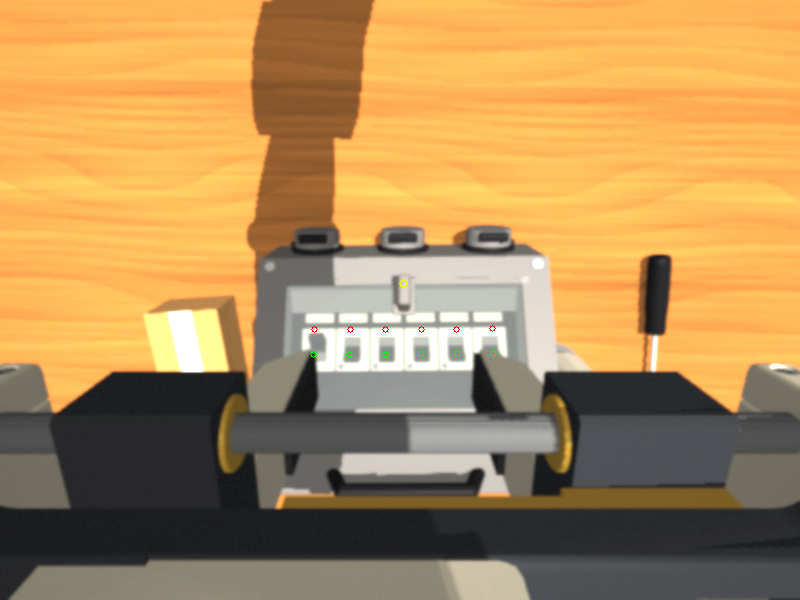

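```bash
python3 - <<'E'
from h import *
z=np.load("w1.npz");im=z["im"][190:270,190:370]
save("w1c.png",cv2.convertScaleAbs(cv2.resize(im,(800,356),interpolation=cv2.INTER_CUBIC),alpha=1.5))
E
```

```text
(no output)
```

View pics/w1c.png

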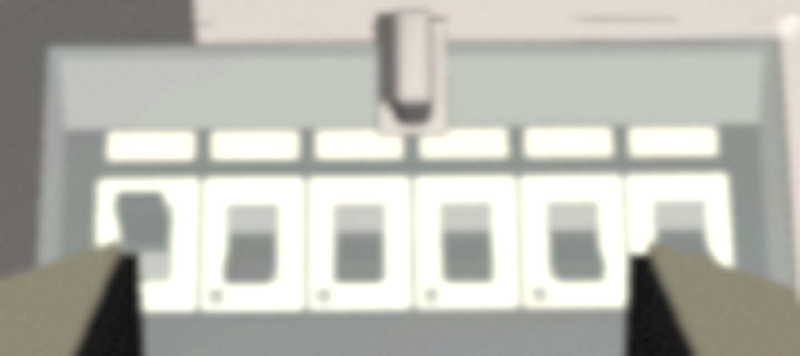

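Emit:
carry_out(
  plan=[
    [0,0,5,0,6],
    [0,0,10,0,6],
    [0,0,15,0,6],
    [0,0,20,0,6],
    [0,0,25,0,6],
    [0,0,30,0,6],
    [0,0,35,0,6],
    [0,0,40,0,6],
    [0,0,45,0,6],
    [0,0,50,0,6],
    [0,0,50,0,6],
    [0,0,50,0,6],
  ],
)

```text
clock: 3.2
position: [0.4679, -0.0327, 0.723]
ee_rot: [-0.033, 3.086, -0.01]
force: [0.3, -0.0, -0.6]
width: 0.65
```

```bash
cat > st.py <<'E'
from h import *
s=arm.observe();m=R.from_rotvec(s["ee_rot"]).as_matrix()
print(s["clock"],s["joints"].round(3),s["position"].round(4),"z",m[:,2].round(3),"y",m[:,1].round(3),"F",s["force"].round(1),s["width"].round(3))
E
python3 st.py
```

```text
Traceback (most recent call last):
  File "st.py", line 3, in <module>
    print(s["clock"],s["joints"].round(3),s["position"].round(4),"z",m[:,2].round(3),"y",m[:,1].round(3),"F",s["force"].round(1),s["width"].round(3))
                                                                                                                                 ^^^^^^^^^^^^^^^^
AttributeError: 'float' object has no attribute 'round'
```

Emit:
carry_out(
  plan=[
    [0,0,5,0,6],
    [0,0,10,0,6],
    [0,0,15,0,6],
    [0,0,20,0,6],
    [0,0,25,0,6],
    [0,0,30,0,6],
    [0,0,40,0,6],
    [0,0,40,0,6],
  ],
)

```text
clock: 4.0
position: [0.4428, -0.0315, 0.7479]
ee_rot: [-0.033, 3.03, -0.014]
force: [-0.2, -0.4, 0.3]
width: 0.657
```

```bash
sed -i 's/s\["width"\].round(3)/s["width"]/' st.py; python3 st.py
```

```text
4.0 [-1.079  0.047  1.154  1.008 -0.047  2.002  1.643] [ 0.4428 -0.0315  0.7479] z [ 0.111 -0.008 -0.994] y [-0.021  1.    -0.011] F [-0.2 -0.4  0.3] 0.6568120420347026
```

Emit:
carry_out(
  plan=[
    [4,0,4,0,6],
    [8,0,8,0,6],
    [12,0,12,0,6],
    [16,0,16,0,6],
    [20,0,20,0,6],
    [25,0,25,0,6],
    [30,0,30,0,6],
    [30,0,30,0,6],
    [30,0,30,0,6],
  ],
)

```text
clock: 4.9
position: [0.5718, -0.0265, 0.7471]
ee_rot: [-0.033, 2.973, -0.02]
force: [0.5, 0.3, -0.5]
width: 0.651
```

```bash
python3 st.py
```

```text
4.9 [-0.212  0.301  0.301  0.68  -0.097  2.002  1.613] [ 0.5718 -0.0265  0.7471] z [ 0.168 -0.011 -0.986] y [-0.021  1.    -0.015] F [ 0.5  0.3 -0.5] 0.6509109039024334
```

Emit:
carry_out(
  plan=[
    [0,0,5,0,6],
    [0,0,10,0,6],
    [0,0,15,0,6],
    [0,0,20,0,6],
    [0,0,30,0,6],
    [0,0,40,0,6],
  ],
)

```text
clock: 5.5
position: [0.5244, -0.0246, 0.7835]
ee_rot: [-0.032, 2.916, -0.024]
force: [-0.1, 0.3, 0.4]
width: 0.652
```

Emit:
carry_out(
  plan=[
    [0,0,5,0,6],
    [0,0,10,0,6],
    [0,0,15,0,6],
    [0,0,20,0,6],
    [0,0,30,0,6],
    [0,0,40,0,6],
  ],
)

```text
clock: 6.1
position: [0.4894, -0.0235, 0.8127]
ee_rot: [-0.032, 2.86, -0.028]
force: [-0.0, 0.4, 0.1]
width: 0.651
```

Emit:
carry_out(
  plan=[
    [0,0,5,0,6],
    [0,0,10,0,6],
    [0,0,15,0,6],
    [0,0,20,0,6],
    [0,0,30,0,6],
    [0,0,40,0,6],
  ],
)

```text
clock: 6.7
position: [0.4638, -0.023, 0.8386]
ee_rot: [-0.031, 2.804, -0.032]
force: [-0.3, 0.2, -1.5]
width: 0.655
```

```bash
python3 st.py
```

```text
6.7 [-0.837  0.081  0.933  0.752 -0.082  2.002  1.63 ] [ 0.4638 -0.023   0.8386] z [ 0.331 -0.018 -0.944] y [-0.018  1.    -0.026] F [-0.3  0.2 -1.5] 0.6546729281214645
```

Emit:
carry_out(
  plan=[
    [0,0,5,0,6],
    [0,0,10,0,6],
    [0,0,15,0,6],
    [0,0,20,0,6],
    [0,0,30,0,6],
    [0,0,40,0,6],
  ],
)

```text
clock: 7.3
position: [0.4523, -0.0219, 0.8638]
ee_rot: [-0.039, 2.744, -0.032]
force: [-0.2, 0.6, -0.3]
width: 0.652
```

Emit:
carry_out(
  plan=[
    [0,0,5,0,6],
    [0,0,10,0,6],
    [0,0,15,0,6],
    [0,0,20,0,6],
    [0,0,30,0,6],
    [0,0,40,0,6],
  ],
)

```text
clock: 7.9
position: [0.4483, -0.0168, 0.8871]
ee_rot: [-0.068, 2.686, -0.026]
force: [1.5, -0.5, -1.0]
width: 0.653
```

Emit:
carry_out(
  plan=[
    [0,0,5,0,6],
    [0,0,10,0,6],
    [0,0,15,0,6],
    [0,0,20,0,6],
    [0,0,30,0,6],
    [0,0,40,0,6],
  ],
)

```text
clock: 8.5
position: [0.443, -0.0177, 0.9098]
ee_rot: [-0.066, 2.63, -0.028]
force: [-0.3, -0.4, -0.5]
width: 0.652
```

```bash
python3 st.py; python3 - <<'E'
from h import *
v=np.load("v.npy");s=arm.observe();m=R.from_rotvec(s["ee_rot"]).as_matrix()
def grip(phi,ext=0):
    c,n=np.array([-.116,.028]);hx,hz=.068,.002
    p=np.array([hx+c*np.cos(phi)+n*np.sin(phi),hz-c*np.sin(phi)+n*np.cos(phi)]); return b2w(v,[p[0],0,p[1]])[0]
for ph in (0,.5,1,1.5,1.83):
    print(ph,grip(ph).round(4),"tcp",(grip(ph)-.047*m[:,2]).round(4))
print("spin needed",v[2]-np.arctan2(-m[0,1],m[1,1]))
E
```

```text
8.5 [-1.194  0.054  1.317  0.613 -0.108  2.002  1.66 ] [ 0.443  -0.0177  0.9098] z [ 0.489 -0.007 -0.872] y [-0.042  0.999 -0.032] F [-0.3 -0.4 -0.5] 0.6519119291334377
0 [ 0.5357 -0.0297  0.133 ] tcp [ 0.5127 -0.0294  0.174 ]
0.5 [ 0.5336 -0.0298  0.192 ] tcp [ 0.5106 -0.0294  0.233 ]
1 [ 0.5599 -0.0291  0.2448] tcp [ 0.537  -0.0288  0.2858]
1.5 [ 0.6084 -0.0279  0.2785] tcp [ 0.5854 -0.0275  0.3195]
1.83 [ 0.6469 -0.0269  0.286 ] tcp [ 0.6239 -0.0266  0.327 ]
spin needed -0.016706819946006347
```

Emit:
carry_out(
  plan=[
    [0,0,-4,0,6],
    [0,0,-8,0,6],
    [0,0,-12,0,6],
    [0,0,-16,0,6],
    [0,0,-20,0,6],
    [0,0,-24,0,6],
    [0,0,-28,0,6],
    [0,0,-32,0,6],
    [0,0,-36,0,6],
    [0,0,-40,0,6],
    [0,0,-44,0,6],
    [0,0,-48,0,6],
    [1,-1,-52,-0.017,5],
    [1.5,-1,-56,-0.017,4],
    [1.5,-1,-58,-0.017,4],
    [1.5,-1,-58,-0.017,4],
    [1.5,-1,-58,-0.017,4],
  ],
)

```text
clock: 10.2
position: [0.4581, -0.0277, 0.3301]
ee_rot: [-0.044, 2.631, -0.034]
force: [0.6, -0.4, 0.4]
width: 0.437
```

```bash
python3 st.py; python3 - <<'E'
from h import *
s,im,d=grab("wrist");K,M=cam("wrist",s);np.savez("w2.npz",im=im,d=d,K=K,M=M)
v=np.load("v.npy")
im=cv2.resize(im,(800,600))
for p,col in [((x,y,-9),c) for y in (90,54,18,-18,-54,-90) for x,c in((12.5,(0,255,0)),(-12.5,(255,0,0)))]+[((-48,6,38),(255,255,0)),((-48,-6,38),(255,255,0)),((-63,0,38),(255,255,0)),((-33,0,38),(255,255,0))]:
    u=proj(K,M,b2w(v,np.array(p)/1e3))[0]*800/560; cv2.circle(im,(int(u[0]),int(u[1])),3,col,1)
save("w2.png",cv2.convertScaleAbs(im,alpha=1.4))
E
```

```text
10.2 [-1.046 -0.263  0.794  2.284  0.563  0.607  0.986] [ 0.4581 -0.0277  0.3301] z [ 0.489 -0.016 -0.872] y [-0.025  0.999 -0.033] F [ 0.6 -0.4  0.4] 0.43745448571010037
```

View pics/w2.png

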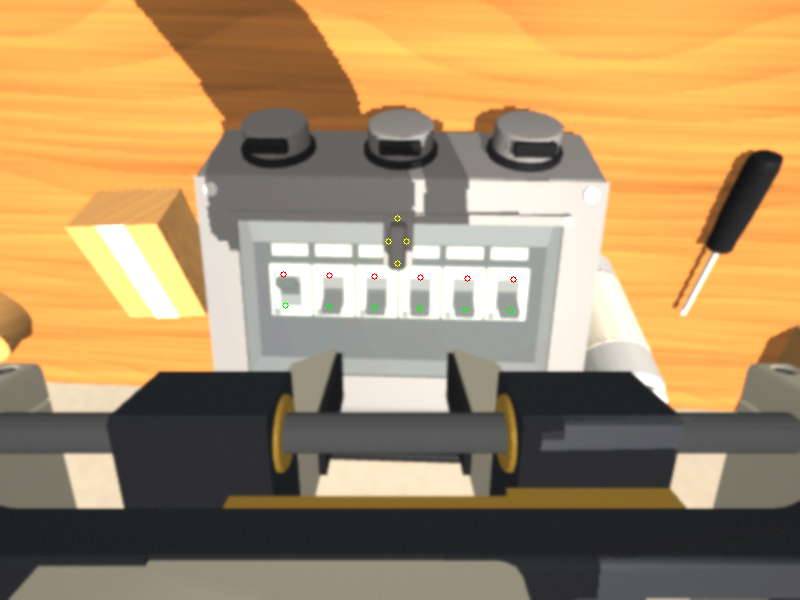

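```bash
python3 - <<'E'
from h import *
from scipy.optimize import least_squares
v=np.load("v.npy")
for f in("w1","w2"):
    z=np.load(f+".npz");d=z["d"].copy();d[255:]=0
    q=cloud(z["K"],z["M"],d)[d>0];l=loc(v,q)
    q=q[(q[:,2]>.03)&(abs(surf(l))<.012)&(l[:,0]>-.112)]
    r=least_squares(lambda u:surf(loc(u,q-[0,0,u[3]])),[*v,0],loss="soft_l1",f_scale=.002); print(f,len(q),r.x,abs(r.fun).mean())
    l=loc(v,q);sl=-(l[:,0]+.030)*.5+(l[:,2]-.131)*.866
    print("slope resid",np.median(sl[(l[:,2]>.09)&(l[:,2]<.17)]), "top",np.median(l[(l[:,2]>.168)&(l[:,0]>.06),2]))
    L=loc(v,cloud(z["K"],z["M"],d)[d>0]); b=np.stack([(L[:,0]+.03)*.866+(L[:,2]-.131)*.5,L[:,1],-(L[:,0]+.03)*.5+(L[:,2]-.131)*.866],-1)
    fin=b[(b[:,2]>.02)&(b[:,2]<.06)&(abs(b[:,1])<.05)&(abs(b[:,0])<.09)]; print("fin",len(fin),fin.min(0) if len(fin) else 0,fin.max(0) if len(fin) else 0,np.median(fin,0))
    k=b[(abs(b[:,0])<.05)&(abs(b[:,1])<.11)&(b[:,2]<.015)];print("window z pct",np.percentile(k[:,2],[5,25,50,75,95]).round(4))
E
```

```text
w1 16172 [ 0.62715852 -0.02716263  0.0266047   0.00407014] 0.001754125010979613
slope resid 0.0014471704190814844 top nan
fin 208 [-0.05771918 -0.00620196  0.02121191] [-0.02805661  0.00473098  0.03952192] [-0.04109207 -0.00082401  0.03737786]
window z pct [0.0003 0.0012 0.0017 0.0023 0.0032]
w2 40394 [ 0.6270734  -0.02581181  0.0258933   0.00423303] 0.0016363240771967772
slope resid 0.0016266223115232667 top nan
fin 410 [-0.05865128 -0.00698851  0.02131063] [-0.02924154  0.00484994  0.0392964 ] [-0.04487478 -0.00102525  0.03737435]
window z pct [0.0007 0.0014 0.0019 0.0024 0.0031]
  return _methods._mean(a, axis=axis, dtype=dtype,
  ret = ret.dtype.type(ret / rcount)
```

Emit:
carry_out(
  plan=[
    [1,0,-4,0,4],
    [1.85,-0.15,-8.6,0,4],
    [3,-0.2,-11,0,4],
    [4.5,-0.25,-13.5,0,4],
    [5.75,-0.25,-15.6,0,4],
    [5.75,-0.25,-15.6,0,4],
    [5.75,-0.25,-15.6,0,4],
    [5.75,-0.25,-15.6,0,0.5],
    [5.75,-0.25,-15.6,0,0.5],
    [5.75,-0.25,-15.6,0,0.5],
    [5.75,-0.25,-15.6,0,0.5],
    [5.75,-0.25,-15.6,0,0.5],
    [5.75,-0.25,-15.6,0,0.5],
  ],
  squeeze=12,
)

```text
clock: 11.55
position: [0.5191, -0.0294, 0.183]
ee_rot: [-0.05, 2.638, -0.034]
force: [3.1, -4.0, 0.0]
width: 0.137
```

```bash
python3 st.py; python3 - <<'E'
from h import *
v=np.array([.6255,-.0275,.026])
def grip(phi):
    c,n=-.116,.028
    return b2w(v,[.068+c*np.cos(phi)+n*np.sin(phi),0,.002-c*np.sin(phi)+n*np.cos(phi)])[0]
for i,ph in enumerate(np.linspace(0,1.86,17)): print(round(ph,3),((grip(ph)-grip(0))*100).round(2))
E
```

```text
11.55 [-0.52   0.274  0.541  2.355 -1.197  0.118  2.742] [ 0.5191 -0.0294  0.183 ] z [ 0.483 -0.015 -0.876] y [-0.029  0.999 -0.033] F [ 3.1 -4.   0. ] 0.13705108733404373
0.0 [0. 0. 0.]
0.116 [-0.31 -0.01  1.35]
0.232 [-0.47 -0.01  2.73]
0.349 [-0.46 -0.01  4.11]
0.465 [-0.3  -0.01  5.49]
0.581 [0.03 0.   6.84]
0.698 [0.51 0.01 8.14]
0.814 [1.13 0.03 9.38]
0.93 [ 1.9   0.05 10.53]
1.046 [ 2.79  0.07 11.59]
1.162 [ 3.8   0.1  12.54]
1.279 [ 4.92  0.13 13.36]
1.395 [ 6.12  0.16 14.05]
1.511 [ 7.39  0.19 14.6 ]
1.628 [ 8.72  0.23 14.99]
1.744 [10.09  0.26 15.23]
1.86 [11.47  0.3  15.31]
```

```bash
python3 - <<'E'
import numpy as np
c,n=-10.9,3.4
for ph in np.linspace(0,1.86,17):
    dx=c*(np.cos(ph)-1)+n*np.sin(ph);dz=-c*np.sin(ph)+n*(np.cos(ph)-1)
    print(round(ph,3),round(.866*dx-.5*dz,2),round(.5*dx+.866*dz,2))
E
```

```text
0.0 0.0 0.0
0.116 -0.22 1.31
0.232 -0.28 2.63
0.349 -0.19 3.96
0.465 0.06 5.26
0.581 0.45 6.53
0.698 0.99 7.74
0.814 1.67 8.88
0.93 2.47 9.94
1.046 3.39 10.89
1.162 4.42 11.73
1.279 5.53 12.45
1.395 6.72 13.04
1.511 7.98 13.48
1.628 9.27 13.77
1.744 10.59 13.91
1.86 11.91 13.9
```

Emit:
carry_out(
  plan=[
    [-0.1,0,0.6,0,0.5],
    [-0.2,0,1.3,0,0.5],
    [-0.3,0,2.0,0,0.5],
    [-0.3,0,2.6,0,0.5],
    [-0.2,0,3.3,0,0.5],
    [-0.2,0,4.0,0,0.5],
    [0.1,0,5.3,0,0.5],
    [0.5,0,6.5,0,0.5],
    [1.0,0,7.7,0,0.5],
    [1.7,0,8.9,0,0.5],
    [2.5,0.05,9.9,0,0.5],
    [3.4,0.05,10.9,0,0.5],
    [3.4,0.05,10.9,0,0.5],
  ],
)

```text
clock: 12.85
position: [0.553, -0.0286, 0.2927]
ee_rot: [-0.055, 2.638, -0.033]
force: [-10.6, -0.5, 13.4]
width: 0.137
```

```bash
python3 st.py
```

```text
12.85 [-1.132  0.22   1.282  2.177 -0.579  0.451  2.17 ] [ 0.553  -0.0286  0.2927] z [ 0.482 -0.013 -0.876] y [-0.033  0.999 -0.033] F [-10.6  -0.5  13.4] 0.1365733254244419
```

Emit:
carry_out(
  plan=[
    [0.3,0.02,0.6,0,0.5],
    [0.9,0.04,1.0,0,0.5],
    [1.4,0.06,1.4,0,0.5],
    [2.0,0.07,1.7,0,0.5],
    [2.6,0.08,2.0,0,0.5],
    [3.2,0.1,2.3,0,0.5],
    [3.8,0.1,2.5,0,0.5],
    [4.5,0.12,2.7,0,0.5],
    [5.1,0.13,2.9,0,0.5],
    [5.8,0.15,3.0,0,0.5],
    [6.4,0.17,3.1,0,0.5],
    [7.1,0.19,3.2,0,0.5],
    [7.8,0.2,3.2,0,0.5],
    [8.4,0.2,3.2,0,0.5],
    [8.4,0.2,3.2,0,0.5],
  ],
)

```text
clock: 14.35
position: [0.6376, -0.0264, 0.3255]
ee_rot: [-0.059, 2.637, -0.033]
force: [1.4, -1.1, 2.1]
width: 0.135
```

```bash
python3 st.py; python3 - <<'E'
from h import *
s,im,d=grab("side");K,M=cam("side");np.savez("s2.npz",im=im,d=d,K=K,M=M)
save("s2.png",cv2.convertScaleAbs(cv2.resize(im[110:350,180:420],(600,600),interpolation=cv2.INTER_CUBIC),alpha=1.5))
E
```

```text
14.35 [-0.913  0.349  1.126  1.954 -0.654  0.602  2.19 ] [ 0.6376 -0.0264  0.3255] z [ 0.483 -0.013 -0.875] y [-0.036  0.999 -0.035] F [ 1.4 -1.1  2.1] 0.13547766800929922
```

View pics/s2.png

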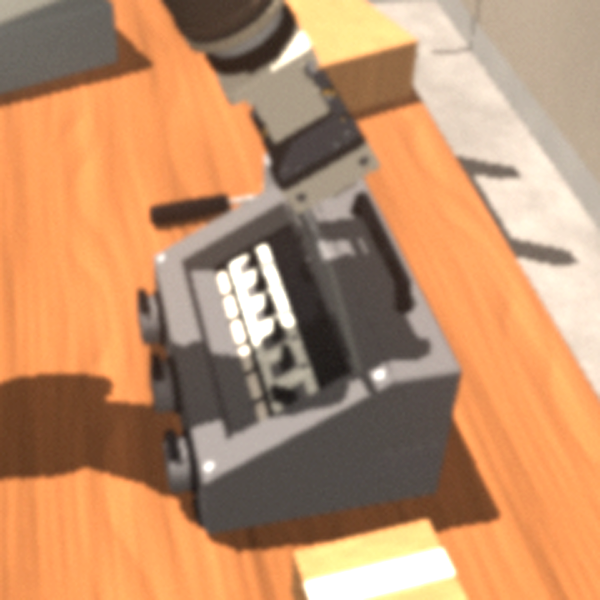

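Emit:
carry_out(
  plan=[
    [0,0,0,0,4],
    [0,0,0,0,4],
    [0,0,0,0,4],
    [0,0,3,0,4],
    [0,0,6,0,4],
    [0,0,9,0,3],
    [-3,0,11,0,2],
    [-7,0,11,0,1],
    [-11,0,11,0,0],
    [-13,0,11,0,0],
    [-13,0,11,0,0],
  ],
)

```text
clock: 15.5
position: [0.5051, -0.026, 0.4357]
ee_rot: [-0.062, 2.635, -0.03]
force: [0.3, 1.0, -1.1]
width: 0.013
```

```bash
python3 st.py; cat >way.py <<'E'
from h import *
import sys
v=np.array([.6255,-.0275,.026])
s=arm.observe();m=R.from_rotvec(s["ee_rot"]).as_matrix()
def to(x,y,z): return ((b2w(v,np.array([x,y,z])/1e3)[0]-.066*m[:,2]-s["position"])*100).round(2)
def tip():
    q=s["position"]+.066*m[:,2];l=loc(v,q[None])[0]
    return np.round([(l[0]+.03)*866+(l[2]-.131)*500,l[1]*1e3,-(l[0]+.03)*500+(l[2]-.131)*866],1)
print("tip",tip(),"spin",v[2]-np.arctan2(-m[0,1],m[1,1]))
for a in sys.argv[1:]: print(a,to(*map(float,a.split(","))).tolist())
E
python3 way.py 30,54,70 32,54,25 32,54,-18 3,54,-18 3,54,30; python3 - <<'E'
from h import *
s,im,d=grab("wrist");K,M=cam("wrist",s);np.savez("w3.npz",im=im,d=d,K=K,M=M)
v=np.array([.6255,-.0275,.026])
im=cv2.resize(im,(800,600))
for p,col in [((x,y,-9),c) for y in (90,54,18,-18,-54,-90) for x,c in((12.5,(0,255,0)),(-12.5,(255,0,0)))]:
    u=proj(K,M,b2w(v,np.array(p)/1e3))[0]*800/560; cv2.circle(im,(int(u[0]),int(u[1])),3,col,1)
save("w3.png",cv2.convertScaleAbs(im,alpha=1.4))
E
```

```text
15.5 [-1.134 -0.291  0.831  2.013  0.466  0.876  1.127] [ 0.5051 -0.026   0.4357] z [ 0.485 -0.01  -0.874] y [-0.039  0.999 -0.033] F [ 0.3  1.  -1.1] 0.012722932907522598
tip [ 73.    3.2 243. ] spin -0.012663829013036355
30,54,70 [4.8, 5.21, -17.13]
32,54,25 [7.22, 5.27, -20.93]
32,54,-18 [9.37, 5.33, -24.66]
3,54,-18 [6.86, 5.26, -26.11]
3,54,30 [4.46, 5.2, -21.95]
```

View pics/w3.png

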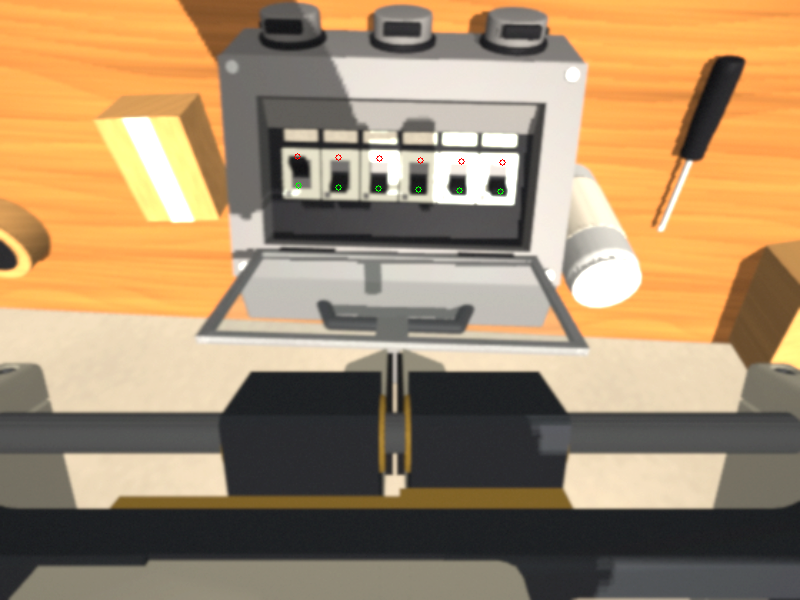

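Emit:
carry_out(
  plan=[
    [0,1.5,-4,-0.013,0],
    [0.5,3,-8,-0.013,0],
    [2,4.5,-12,-0.013,0],
    [4,5.2,-15,-0.013,0],
    [5.5,5.2,-18,-0.013,0],
    [7.2,5.25,-20.9,-0.013,0],
    [7.2,5.25,-20.9,-0.013,0],
    [7.2,5.25,-20.9,-0.013,0],
  ],
)

```text
clock: 16.35
position: [0.5766, 0.0241, 0.2238]
ee_rot: [-0.041, 2.639, -0.038]
force: [-0.8, -0.2, 0.4]
width: 0.008
```

```bash
python3 st.py;python3 way.py 32,54,-18 3,54,-18 0,54,30 
```

```text
16.35 [-0.762  0.3    0.709  2.196 -0.497  0.24   1.933] [0.5766 0.0241 0.2238] z [ 0.482 -0.02  -0.876] y [-0.022  0.999 -0.035] F [-0.8 -0.2  0.4] 0.00795158365231671
tip [29.7 50.8 23.2] spin 0.0037592482788022658
32,54,-18 [2.25, 0.38, -3.45]
3,54,-18 [-0.27, 0.32, -4.9]
0,54,30 [-2.92, 0.25, -0.9]
```

Emit:
carry_out(
  plan=[
    [1,0.35,-1.5,0,0],
    [2.2,0.38,-3.4,0,0],
    [2.2,0.38,-3.4,0,0],
    [1.8,0.37,-3.7,0,0],
    [1.4,0.36,-3.9,0,0],
    [1.0,0.35,-4.2,0,0],
    [0.6,0.34,-4.4,0,0],
    [0.2,0.33,-4.65,0,0],
    [-0.2,0.32,-4.85,0,0],
    [-0.2,0.32,-4.85,0,0],
    [-0.2,0.32,-4.85,0,0],
  ],
)

```text
clock: 17.45
position: [0.5762, 0.0278, 0.1774]
ee_rot: [-0.041, 2.634, -0.038]
force: [6.4, 1.0, 3.5]
width: 0.005
```

```bash
python3 st.py;python3 way.py 0,54,30 
```

```text
17.45 [-0.626  0.371  0.54   2.238 -0.845  0.118  2.256] [0.5762 0.0278 0.1774] z [ 0.486 -0.02  -0.874] y [-0.022  0.999 -0.035] F [6.4 1.  3.5] 0.004900065032369399
tip [  6.6  54.4 -16.8] spin 0.003652509146268121
0,54,30 [-2.91, -0.12, 3.72]
```

Emit:
carry_out(
  plan=[
    [-0.4,0,-0.25,0,0],
    [-0.8,0,-0.45,0,0],
    [-1.0,0,-0.6,0,0],
    [-1.0,0,-0.6,0,0],
  ],
)

```text
clock: 17.85
position: [0.5732, 0.0279, 0.1774]
ee_rot: [-0.039, 2.619, -0.038]
force: [20.1, -0.8, 10.8]
width: 0.011
```

```bash
python3 st.py;python3 way.py 0,54,30
```

```text
17.85 [-0.674  0.375  0.598  2.258 -1.146  0.117  2.552] [0.5732 0.0279 0.1774] z [ 0.499 -0.02  -0.866] y [-0.021  0.999 -0.035] F [20.1 -0.8 10.8] 0.011463281242779535
tip [  5.   54.5 -15.3] spin 0.005418613843311493
0,54,30 [-2.7, -0.12, 3.67]
```

```bash
python3 way.py 12,54,-14 12,54,30 34,-18,30 34,-18,-17 13,-18,-17 9,-18,-17 9,-18,30
```

```text
tip [  5.   54.5 -15.3] spin 0.005418613843311493
12,54,-14 [0.54, -0.04, 0.46]
12,54,30 [-1.66, -0.1, 4.27]
34,-18,30 [0.43, -7.24, 5.37]
34,-18,-17 [2.78, -7.18, 1.3]
13,-18,-17 [0.96, -7.23, 0.25]
9,-18,-17 [0.62, -7.24, 0.05]
9,-18,30 [-1.73, -7.3, 4.12]
```

Emit:
carry_out(
  plan=[
    [0.54,0,0.46,0,0],
    [-0.6,0,2.4,0,0],
    [-1.6,-0.1,4.3,0,0],
    [-1.2,-2.5,4.6,0,0],
    [-0.6,-5,5,0,0],
    [0.4,-7.24,5.4,0,0],
    [0.4,-7.24,5.4,0,0],
    [0.4,-7.24,5.4,0,0],
  ],
)

```text
clock: 18.65
position: [0.5763, -0.0445, 0.2314]
ee_rot: [-0.038, 2.619, -0.037]
force: [0.1, 0.5, 0.3]
width: 0.002
```

```bash
python3 st.py; python3 way.py 36,-18,5 36,-18,-17 22,-18,-17 6,-18,-17 12,-18,-14 8,-18,30
```

```text
18.65 [-0.738  0.32   0.891  2.209 -0.956  0.318  2.521] [ 0.5763 -0.0445  0.2314] z [ 0.499 -0.019 -0.866] y [-0.02   0.999 -0.033] F [0.1 0.5 0.3] 0.002440449618066944
tip [ 33.1 -17.8  30.8] spin 0.005939014879676099
36,-18,5 [1.54, 0.02, -2.09]
36,-18,-17 [2.64, 0.05, -4.0]
22,-18,-17 [1.43, 0.02, -4.7]
6,-18,-17 [0.04, -0.02, -5.5]
12,-18,-14 [0.41, -0.01, -4.94]
8,-18,30 [-2.14, -0.08, -1.33]
```

Emit:
carry_out(
  plan=[
    [1.5,0,-2.1,0,0],
    [2.6,0,-4.0,0,0],
    [2.6,0,-4.0,0,0],
    [2.2,0,-4.2,0,0],
    [1.8,0,-4.5,0,0],
    [1.4,0,-4.7,0,0],
    [1.0,0,-4.95,0,0],
    [0.6,0,-5.2,0,0],
    [0.2,0,-5.4,0,0],
    [0,0,-5.5,0,0],
    [0,0,-5.5,0,0],
  ],
)

```text
clock: 19.75
position: [0.5767, -0.0443, 0.1777]
ee_rot: [-0.038, 2.617, -0.037]
force: [2.2, 0.3, 2.6]
width: 0.008
```

```bash
python3 st.py; python3 way.py 12,-18,-14 12,-18,30 36,-54,30
```

```text
19.75 [-0.348  0.353  0.395  2.24  -1.174  0.118  2.731] [ 0.5767 -0.0443  0.1777] z [ 0.501 -0.019 -0.865] y [-0.02   0.999 -0.033] F [2.2 0.3 2.6] 0.008033696854077682
tip [  6.7 -17.6 -15.9] spin 0.005722685720531792
12,-18,-14 [0.36, -0.03, 0.43]
12,-18,30 [-1.84, -0.09, 4.24]
36,-54,30 [0.33, -3.63, 5.44]
```

Emit:
carry_out(
  plan=[
    [0.36,0,0.43,0,0],
    [-0.7,0,2.4,0,0],
    [-1.8,-0.1,4.3,0,0],
    [-0.8,-2,4.9,0,0],
    [0.3,-3.65,5.4,0,0],
    [0.3,-3.65,5.4,0,0],
    [0.3,-3.65,5.4,0,0],
  ],
)

```text
clock: 20.45
position: [0.5791, -0.0807, 0.2314]
ee_rot: [-0.038, 2.618, -0.036]
force: [-1.1, 0.4, 0.3]
width: 0.006
```

```bash
python3 st.py; python3 way.py 36,-54,5 36,-54,-17 22,-54,-17 5,-54,-17 12,-54,-14 8,-54,30
```

```text
20.45 [-0.555  0.304  0.759  2.188 -0.929  0.315  2.56 ] [ 0.5791 -0.0807  0.2314] z [ 0.5   -0.019 -0.866] y [-0.02   0.999 -0.033] F [-1.1  0.4  0.3] 0.006077567715041011
tip [ 34.8 -54.   29.9] spin 0.006142078908015745
36,-54,5 [1.34, 0.04, -2.1]
36,-54,-17 [2.44, 0.07, -4.0]
22,-54,-17 [1.23, 0.03, -4.7]
5,-54,-17 [-0.24, -0.0, -5.55]
12,-54,-14 [0.22, 0.01, -4.94]
8,-54,30 [-2.33, -0.06, -1.33]
```

Same stroke for breaker 5, then lift and retreat towards the robot for a look.

Emit:
carry_out(
  plan=[
    [1.3,0,-2.1,0,0],
    [2.4,0,-4.0,0,0],
    [2.4,0,-4.0,0,0],
    [2.0,0,-4.25,0,0],
    [1.6,0,-4.5,0,0],
    [1.2,0,-4.7,0,0],
    [0.8,0,-4.95,0,0],
    [0.4,0,-5.2,0,0],
    [0,0,-5.4,0,0],
    [-0.2,0,-5.5,0,0],
    [-0.2,0,-5.5,0,0],
    [0.3,0,-5.0,0,0],
    [-0.9,0,-3,0,0],
    [-2.3,0,-1.3,0,0],
    [-4.5,0,2,0,0],
    [-6,0,5,0,0],
    [-6,0,5,0,0],
    [-6,0,5,0,0],
  ],
)

```text
clock: 22.25
position: [0.5183, -0.0795, 0.2822]
ee_rot: [-0.041, 2.618, -0.033]
force: [0.3, 0.7, -0.9]
width: 0.006
```

```bash
python3 st.py; python3 way.py -34,-90,30 -36,-90,-16 -3,-90,-16;  python3 - <<'E'
from h import *
s,im,d=grab("wrist");K,M=cam("wrist",s)
v=np.array([.6255,-.0275,.026])
u=proj(K,M,b2w(v,[0,0,-.01]))[0];print(u)
x0,y0=int(max(0,min(260,u[0]-150))),int(max(0,min(220,u[1]-100)))
c=im[y0:y0+200,x0:x0+300]
save("w4.png",cv2.convertScaleAbs(cv2.resize(c,(780,520),interpolation=cv2.INTER_CUBIC),alpha=1.6))
E
```

```text
22.25 [-0.914  0.079  1.076  2.258 -0.377  0.345  2.067] [ 0.5183 -0.0795  0.2822] z [ 0.5   -0.016 -0.866] y [-0.023  0.999 -0.031] F [ 0.3  0.7 -0.9] 0.00616428600757649
tip [  7.6 -51.1 104.2] spin 0.003429771808862274
-34,-90,30 [0.21, -3.89, -8.51]
-36,-90,-16 [2.34, -3.83, -12.59]
-3,-90,-16 [5.19, -3.76, -10.94]
[336.99464957 197.5922639 ]
```

View pics/w4.png

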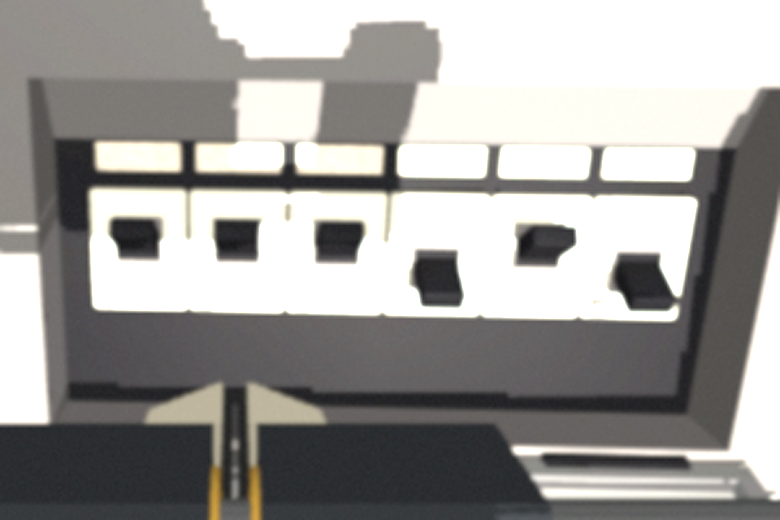

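Emit:
carry_out(
  plan=[
    [-1,-1.5,-2,0,0],
    [-1.5,-3,-5,0,0],
    [0,-3.9,-8,0,0],
    [0.7,-3.9,-10,0,0],
    [1.4,-3.85,-11.2,0,0],
    [2.1,-3.85,-12.5,0,0],
    [2.1,-3.85,-12.5,0,0],
    [2.1,-3.85,-12.5,0,0],
  ],
)

```text
clock: 23.1
position: [0.5441, -0.121, 0.1677]
ee_rot: [-0.031, 2.644, -0.022]
force: [-0.4, 0.4, 0.2]
width: 0.006
```

```bash
python3 st.py; python3 way.py -36,-90,-16 -3,-90,-16
```

```text
23.1 [ 0.083  0.338  0.094  2.249 -1.012  0.118  2.743] [ 0.5441 -0.121   0.1677] z [ 0.477 -0.01  -0.879] y [-0.018  1.    -0.021] F [-0.4  0.4  0.2] 0.006312872143111544
tip [-30.  -92.8  -7.3] spin 0.007654935385764963
-36,-90,-16 [-0.09, 0.28, -1.06]
-3,-90,-16 [2.77, 0.35, 0.59]
```

Emit:
carry_out(
  plan=[
    [0,0.28,-1.0,0,0],
    [0,0.28,-2.0,0,0],
    [0,0.28,-2.0,0,0],
  ],
)

```text
clock: 23.4
position: [0.5481, -0.1191, 0.1564]
ee_rot: [-0.033, 2.66, -0.017]
force: [0.4, -0.3, -1.2]
width: 0.009
```

```bash
python3 st.py; python3 way.py -36,-90,-16 -3,-90,-16
```

```text
23.4 [ 0.081  0.365  0.092  2.238 -1.015  0.118  2.743] [ 0.5481 -0.1191  0.1564] z [ 0.463 -0.006 -0.887] y [-0.021  1.    -0.018] F [ 0.4 -0.3 -1.2] 0.008704865775681973
tip [-33.2 -90.8 -19. ] spin 0.005413975978402225
-36,-90,-16 [-0.39, 0.07, 0.12]
-3,-90,-16 [2.46, 0.14, 1.77]
```

Emit:
carry_out(
  plan=[
    [0.4,0.05,0.3,0,0],
    [0.8,0.05,0.6,0,0],
    [1.2,0.05,0.85,0,0],
    [1.6,0.1,1.15,0,0],
    [2.0,0.1,1.4,0,0],
    [2.4,0.1,1.7,0,0],
    [2.5,0.1,1.8,0,0],
    [2.5,0.1,1.8,0,0],
  ],
)

```text
clock: 24.2
position: [0.5721, -0.1176, 0.1736]
ee_rot: [-0.035, 2.663, -0.016]
force: [-3.9, -0.4, -2.5]
width: 0.009
```

```bash
python3 st.py; python3 way.py -10,-90,-10 -20,-90,50 20,0,110
```

```text
24.2 [-0.076  0.366  0.277  2.182 -0.922  0.209  2.628] [ 0.5721 -0.1176  0.1736] z [ 0.461 -0.005 -0.888] y [-0.022  1.    -0.017] F [-3.9 -0.4 -2.5] 0.008725025645347592
tip [ -3.9 -89.9 -16.1] spin 0.004114590005269675
-10,-90,-10 [-0.83, -0.04, 0.23]
-20,-90,50 [-4.7, -0.14, 4.92]
20,0,110 [-4.47, 8.87, 12.12]
```

Emit:
carry_out(
  plan=[
    [-0.8,0,0.2,0,0],
    [-3,0,2.5,0,0],
    [-5,0,6,0,0],
    [-6,2,10,0,0],
    [-6,4,14,0,1],
    [-6,6.5,18,0,2],
    [-6,9,22,0,3],
    [-6,9,26,0,4],
    [-6,9,26,0,4],
    [-6,9,26,0,4],
  ],
)

```text
clock: 25.2
position: [0.5144, -0.0258, 0.4407]
ee_rot: [-0.038, 2.651, -0.009]
force: [0.3, 0.6, -0.4]
width: 0.423
```

```bash
python3 st.py;  python3 - <<'E'
from h import *
s,im,d=grab("wrist");K,M=cam("wrist",s)
v=np.array([.6255,-.0275,.026])
u=proj(K,M,b2w(v,[0,0,-.01]))[0];print(u)
x0,y0=int(max(0,min(260,u[0]-150))),int(max(0,min(220,u[1]-60)))
c=im[y0:y0+200,x0:x0+300]
save("w5.png",cv2.convertScaleAbs(cv2.resize(c,(780,520),interpolation=cv2.INTER_CUBIC),alpha=1.5))
E
```

```text
25.2 [-0.82  -0.167  0.65   1.967  0.233  0.832  1.332] [ 0.5144 -0.0258  0.4407] z [ 0.471  0.    -0.882] y [-0.025  1.    -0.013] F [ 0.3  0.6 -0.4] 0.42326149711178596
[275.67919041 117.49585157]
```

View pics/w5.png

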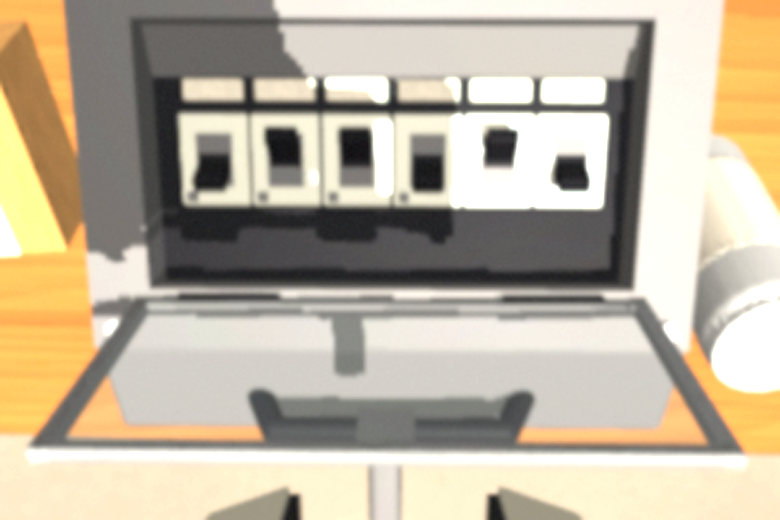

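Emit:
carry_out(
  plan=[
    [4,0,0,0,4],
    [8,0,0,0,4],
    [12.4,-0.05,0,0,4],
    [12.4,-0.05,-4,0,4],
    [12.4,-0.05,-8,0,4],
    [12.4,-0.05,-11.5,0,4],
    [12.4,-0.05,-11.5,0,4],
    [12.4,-0.05,-11.5,0,4],
    [12.4,-0.05,-11.5,0,0.5],
    [12.4,-0.05,-11.5,0,0.5],
    [12.4,-0.05,-11.5,0,0.5],
    [12.4,-0.05,-11.5,0,0.5],
    [12.4,-0.05,-11.5,0,0.5],
    [12.4,-0.05,-11.5,0,0.5],
  ],
  squeeze=12,
)

```text
clock: 26.65
position: [0.6377, -0.027, 0.3232]
ee_rot: [-0.037, 2.654, -0.01]
force: [-3.7, 0.1, 6.6]
width: 0.13
```

```bash
python3 st.py
```

```text
26.65 [-0.671  0.266  0.776  1.931 -0.392  0.557  1.925] [ 0.6377 -0.027   0.3232] z [ 0.468 -0.001 -0.884] y [-0.024  1.    -0.014] F [-3.7  0.1  6.6] 0.1295239133713527
```

Emit:
carry_out(
  plan=[
    [-0.5,0,0.15,0,0.5],
    [-1.0,0,0.2,0,0.5],
    [-2.3,0,0.1,0,0.5],
    [-3.6,-0.05,-0.1,0,0.5],
    [-4.9,-0.1,-0.6,0,0.5],
    [-6.1,-0.1,-1.2,0,0.5],
    [-7.2,-0.1,-1.95,0,0.5],
    [-8.3,-0.15,-2.75,0,0.5],
    [-9.2,-0.15,-3.7,0,0.5],
    [-10.0,-0.2,-4.75,0,0.5],
    [-10.7,-0.2,-5.9,0,0.5],
    [-10.7,-0.2,-5.9,0,0.5],
  ],
)

```text
clock: 27.85
position: [0.5304, -0.0298, 0.2641]
ee_rot: [-0.035, 2.653, -0.011]
force: [2.9, -4.0, -4.5]
width: 0.135
```

```bash
python3 st.py
```

```text
27.85 [-0.772  0.134  0.809  2.237 -0.305  0.335  1.87 ] [ 0.5304 -0.0298  0.2641] z [ 0.469 -0.001 -0.883] y [-0.023  1.    -0.014] F [ 2.9 -4.  -4.5] 0.13467687558505884
```

Emit:
carry_out(
  plan=[
    [-0.5,0,-1.2,0,0.5],
    [-0.95,0,-2.5,0,0.5],
    [-1.2,0,-3.8,0,0.5],
    [-1.3,0,-5.1,0,0.5],
    [-1.2,0,-6.4,0,0.5],
    [-1.0,0,-7.8,0,0.5],
    [-0.9,0,-8.3,0,0.5],
    [-0.9,0,-8.3,0,0.5],
    [-0.9,0,-8.3,0,0.5],
  ],
)

```text
clock: 28.75
position: [0.5216, -0.03, 0.1815]
ee_rot: [-0.035, 2.652, -0.012]
force: [1.0, -1.2, -1.6]
width: 0.134
```

```bash
python3 st.py
```

```text
28.75 [-0.426  0.273  0.441  2.335 -0.98   0.12   2.519] [ 0.5216 -0.03    0.1815] z [ 0.47  -0.002 -0.883] y [-0.023  1.    -0.015] F [ 1.  -1.2 -1.6] 0.13350879852886857
```

Emit:
carry_out(
  plan=[
    [0.2,0,-0.4,0,0.5],
    [0.4,0,-0.8,0,0.5],
    [0.6,0,-1.2,0,0.5],
    [0.6,0,-1.2,0,0.5],
  ],
)

```text
clock: 29.15
position: [0.5275, -0.0299, 0.1714]
ee_rot: [-0.035, 2.654, -0.011]
force: [-7.1, -1.2, 8.0]
width: 0.132
```

```bash
python3 st.py
```

```text
29.15 [-0.412  0.304  0.431  2.33  -1.198  0.118  2.735] [ 0.5275 -0.0299  0.1714] z [ 0.468 -0.002 -0.884] y [-0.023  1.    -0.014] F [-7.1 -1.2  8. ] 0.13196153094324678
```

Emit:
carry_out(
  plan=[
    [0.2,0,-0.3,0,0.5],
    [0.2,0,-0.3,0,0.5],
    [0,0,0,0,4],
    [0,0,0,0,4],
    [0,0,0,0,4],
    [0,0,0,0,4],
    [-1.2,0,2.2,0,4],
    [-2.4,0,4.4,0,4],
    [-4,0,8,0,4],
    [-6,0,12,0,4],
    [-7,0,16,0,4],
    [-7,0,16,0,4],
    [-7,0,16,0,4],
  ],
)

```text
clock: 30.45
position: [0.4677, -0.0028, 0.2706]
ee_rot: [-0.081, 2.696, 0.053]
force: [-1.2, 1.2, -0.1]
width: 0.438
```

```bash
python3 st.py; python3 - <<'E'
from h import *
s,im,d=grab("wrist");K,M=cam("wrist",s)
v=np.load("v.npy")
def an(K,M,d,lim=420):
    d=d.copy();d[lim:]=0;L=loc(v,cloud(K,M,d)[d>0]); b=np.stack([(L[:,0]+.03)*.866+(L[:,2]-.131)*.5,L[:,1],-(L[:,0]+.03)*.5+(L[:,2]-.131)*.866],-1)
    fin=b[(b[:,2]>.02)&(b[:,2]<.06)&(abs(b[:,1])<.02)&(abs(b[:,0])<.09)]; print("fin",len(fin),fin.min(0).round(4),fin.max(0).round(4),np.median(fin,0).round(4))
    k=b[(abs(b[:,0])<.06)&(abs(b[:,1])<.12)&(abs(b[:,1])>.02)&(abs(b[:,2])<.05)];A=np.c_[k[:,0],np.ones(len(k))]
    for _ in range(5):
        w=abs(k[:,2]-A@(c:=np.linalg.lstsq(A,k[:,2],rcond=None)[0]))<.004;k=k[w];A=A[w]
    fr=b[(abs(b[:,1])>.13)&(abs(b[:,1])<.147)&(abs(b[:,0])<.07)&(abs(b[:,2])<.01)];print("cover slope,z",c.round(4),"frame z",np.median(fr[:,2]).round(4))
z=np.load("w2.npz");an(z["K"],z["M"],z["d"],255);an(K,M,d,255)
z=np.load("side.npz");an(z["K"],z["M"],z["d"])
s2,im2,d2=grab("side");an(*cam("side"),d2)
save("w6.png",cv2.convertScaleAbs(np.hstack([cv2.resize(im,(480,360)),cv2.resize(im2[130:330,200:380],(320,360))]),alpha=1.5))
E
```

```text
30.45 [-1.069 -0.055  0.976  2.324  0.079  0.404  1.481] [ 0.4677 -0.0028  0.2706] z [ 0.428  0.051 -0.902] y [-0.065  0.998  0.025] F [-1.2  1.2 -0.1] 0.4380901201721296
fin 410 [-0.0587 -0.007   0.0213] [-0.0292  0.0048  0.0393] [-0.0449 -0.001   0.0374]
cover slope,z [-0.0036  0.0019] frame z -0.0021
fin 603 [-0.0588 -0.0071  0.0211] [-0.0297  0.0051  0.0396] [-0.0457 -0.0003  0.0372]
cover slope,z [-0.014   0.0015] frame z -0.0022
fin 118 [-0.0593 -0.0086  0.0201] [-0.0291  0.0059  0.0422] [-0.0425 -0.0052  0.0334]
cover slope,z [-0.002   0.0032] frame z -0.0009
fin 115 [-0.0578 -0.0083  0.0201] [-0.0286  0.0057  0.0421] [-0.042  -0.0055  0.0336]
cover slope,z [-0.0019  0.0032] frame z -0.0009
```

View pics/w6.png

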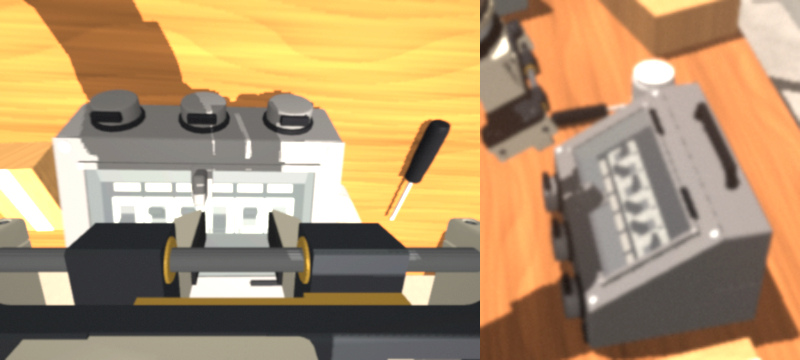

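```bash
python3 - <<'E'
from h import *
s,im,d=grab("scene");z=np.load("scene.npz")
df=(abs(im.astype(int)-z["im"]).max(-1)>40)
for n,(r0,r1,c0,c1) in dict(spray=(225,285,262,298),driver=(260,318,296,352),carton=(148,192,168,216)).items():
    dd=d[r0:r1,c0:c1]-z["d"][r0:r1,c0:c1]; print(n,df[r0:r1,c0:c1].mean().round(3),"depth diff >5mm:",(abs(dd)>.005).mean().round(3))
print(arm.observe()["force"],arm.observe()["clock"]); print(arm.sign_off())
E
```

```text
spray 0.0 depth diff >5mm: 0.254
driver 0.0 depth diff >5mm: 0.244
carton 0.0 depth diff >5mm: 0.353
[-0.33651387  0.25727658  0.12840804] 30.6
the job is handed in; nothing more can be done
None
```

I opened the cover, switched breakers 2, 4 and 5 off and breaker 6 on, then shut the cover and handed the job in at 30.6 s. Breakers 1 and 3 were already on and I never touched them.

With the tool pointing straight down, the open cover would have blocked the gripper. I drove the arm to the edge of its reach to get about 29° of forward tilt, then used that tilt for all the work.

**Last checks:**
- **Levers:** the wrist picture just before closing showed 1 on, 2 off, 3 on, 4 off, 5 off and 6 on. I did not check them closely again through the shut cover. Breaker 3 was on in every picture, but I had no continuous view of it.
- **Cover:** the side camera's depth puts the cover back in the plane it started in (slope -0.0019 against -0.0020, same height). The wrist camera gave a slightly different slope, -0.014 against -0.004 before. I put this down to wrist pose error and trusted the side camera.
- **Bystanders:** the spray can, screwdriver and carton show no colour change in the scene picture. The depth comparison disagrees: 24–35% of pixels in those regions differ by more than 5 mm. I took this for depth noise, but I did not confirm it.
- **Final retreat:** the tool drifted about 3 cm sideways and its tilt changed a little as it backed off. The fin did not move and the force read about zero, so nothing was being touched at hand-in.
- **Forces:** the highest wrist force I read was about 23 N, while the fingers pressed lever 2 against its end stop.

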